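Turn the trimming board clean side up

ROBOT

A 7-joint arm with a two-finger parallel gripper is mounted at the origin on the work surface. World frame = base frame: x ahead of the robot, y to its left, z up, the work surface at z = 0. Lengths are in m, angles in rad, forces in N, time in s.
With the tool pointing down it reaches from about 0.425 to 0.925 m from the base axis. Payload 6.8 kg.
Tool frame: the origin (TCP) lies at the very end of the fingers, on their centre line; the grasp point (between the pads) lies 19 mm behind it (r.tcp_to_grasp is the distance from the TCP to the grasp point, in m); z points along the fingers, y is the line along which they close (so a half turn about z gives the same grasp; the last joint's range is limited). The gripper opens to 85 mm and grips with 20 to 120 N. Pads are 22 mm wide; open, the fingers measure 114 mm over their backs; the gripper's body (76 mm by 85 mm) begins 54 mm behind the grasp point. The pads swing forward as they close: fully open they stand 13 mm farther back than shut.
Start: joints at [1.067, 0.477, 0.022, 1.555, -0.011, 1.109, -0.083], TCP at [0.26, -0.623, 0.231] pointing down, gripper open.
Joint ranges: [-2.96, 2.96], [-0.34, 2.1], [-1.41, 1.46], [0.24, 2.44], [-1.37, 4.51], [0.17, 1.92], [-2.96, 2.96]. Speed limits (rad/s): [2.39, 2.39, 3.14, 3.14, 3.14, 3.14, 3.14].

INTERFACE

Orientations are given as a rotation vector (axis times angle).
In Python, from bench import r gives the robot as it stands.
- The arm moves only by the tool step_arm, never from a script. Its argument "moves" is a list of rows, each a list of 7 numbers: the shift along the tool's x, y, z in mm, then the turn, a rotation vector about the tool's x, y, z in rad, then the finger opening in mm, from 0 to 85.4. A call has 1 to 8 rows; each row is the pose to reach, as a shift and turn from the pose commanded when the call began, along the tool's axes at that moment; what a row does not reach only later rows make up. A row lasts 1/10 s, in which the tool goes at most 50 mm and 8.59 degrees, less where a joint would pass 70% of its speed; a pose out of reach is approached as far as the arm can. A call with a gripper value outside its range is refused whole. The fingers move at their own pace and stop on an object; "grip_force" is the grip in N (left out, the last holds). Time passes only in rows, so rows that repeat a pose let the fingers close. It gives the time, the measured TCP pose, the force, the opening and the grip force at its end, in the units of the state.
- r.get_obs(): the state, without advancing time (a new reading comes with each control period).
- r.grab_frame(name): name is "scene" or "side" or "wrist"; returns a dict with "image" (400x640x3 uint8, red, green, blue), "depth" (400x640 float32, m along the optical axis (not along the pixel's ray), 0 where there is no reading), "mtx" (3x3 intrinsics, pixels), "rvec" (rotation vector, rad) and "tvec" (3), from world to camera coordinates, as OpenCV has them. Camera axes: x right, y down, z forward; pixel columns grow to the right and rows downward; lengths in m; the calibration is good to about 2 mm. A picture is of the moment at which its call begins.
- r.hand_in(): hands the job in; it is judged then, once.
The state is a dict: "clock": time; "joints": joint angles; "qvel": joint speeds; "tau": joint torques, N m; "tcp_pos": TCP position; "orientation": TCP orientation; "contact_force": force on the tool from outside, world axes, zero at the start; "moment": the same for the moment, N m; "grip_width": finger opening in m; "gripper_force": force on a finger pad.
Only numpy, scipy, OpenCV 4.12 (cv2) and the standard library are available. Lean on these libraries where they do the work, as an engineer would, in place of code of your own. Each camera call takes 0.05 s, during which the arm holds its last target. There are 200 camera calls.

TASK

Put the trimming knife that lies on the blue deck into the empty orange tray first. Then slide the trimming board along the rails until it sits square against the step of the deck, tip it up on the edge that meets the step and over, without lifting that edge off to carry the board, and leave it on the deck white side up, lined up with the deck and fully on it, with nothing hanging over the step or resting on the back lip. Leave everything else standing where it is.

Things in the scene. Friction and masses are not known exactly. Their poses are not given: they have to be found in the camera images.
- rack: fixed rack and deck in one piece. Origin on the work surface, in the middle of the foot of the deck's step; +x runs along the rails towards the deck (about world +y), z up. Two steel rails, x = -240 to 0, at y = -40 and +40, each 10 wide, tops at z = 45, open below, 70 clear between; legs only under the rails. The deck's upright face is at x = 0 (step of 24 above the rails)
- deck_center (a point): middle of the blue deck's top (rack x = 88, y = 0, z = 69). The flat deck spans x = 0 to 176 and y = -110 to 110 of the rack; behind it an aluminium lip, x = 176 to 190, stands 18 above the deck
- board: loose plastic trimming board 140 (x) x 150 (y) x 14 (z), about 0.28 kg. It starts lying on the rails, worn orange side up and white side down, askew and short of the step. Origin at the centre of its white face, +z points out of the orange side; +x points more or less to the deck at the start, y is 150 wide
- lead_edge (a point): middle of the board's edge nearest the deck at the start (board x = +70, mid thickness): the edge that meets the step and on which the board is tipped
- knife: trimming knife lying flat on the deck, loose, 0.12 kg: light wood handle 24 wide and 20 high from x = -80 to +30, steel blade 30 wide and 3 thick at mid-height from x = 30 to 119. Origin under the handle on its lower side, at the balance point; +x points to the blade's tip
- tray: fixed empty orange open tray 270 (x) x 140 (y), 35 high, walls and floor 5 thick, on the work surface on the left or right of the rack. Origin at the centre of its underside, x along its length
- tub: fixed white tub 220 (x) x 130 (y), 50 high, with tomatoes up to 57 high, on the other side. Origin at the centre of its underside
- bottle: amber glass bottle, upright, radius 28, 170 tall, loose; origin at the centre of its base (a bystander, in mm)
- can: green-labelled steel can, radius 30, 85 tall, loose; origin at the centre of its base (a bystander, in mm)
- turnip: white turnip, radius 30, 70 tall, loose; origin at the centre of its base (a bystander, in mm)
- weight: brass scale weight, radius 20, 56 tall, loose; origin at the centre of its base (a bystander, in mm)
- bowl: steel bowl, rim radius 55, 50 tall, loose; origin at the centre of its base (a bystander, in mm)
- block: wooden block 90 x 60 x 35, loose; origin at the centre of its base (a bystander, in mm)
Mind the look-alikes: they are no part of the job. Of the things like the board, leave any that is black; of the rest the larger one is meant.

How it is judged:
On the way, in this order (a step that is already met when the one before it is completed fails the run):
1. the knife lies released in the orange tray (x of knife in the frame of tray between -0.07 and 0.07 m and y of knife in the frame of tray between -0.06 and 0.06 m and z of knife in the frame of tray between -0.01 and 0.025 m and linear speed of knife below 0.05 m/s and contact force between the fingers and knife below 0.05 N), for 0.2 s.
2. the board lies flat on the rails with its leading edge square against the step (within 6 mm and 0.09 rad) (x of lead_edge in the frame of rack above -0.006 m and angle between the x axis of board and the x axis of rack, either way round below 0.09 rad and angle between board's own z axis and vertical below 0.1 rad), for 0.1 s.
3. the board stands tipped up (at least about 57 degrees) on its leading edge at the step (angle between board's own z axis and vertical between 1 and 2.2 rad and x of lead_edge in the frame of rack between -0.04 and 0.03 m and z of lead_edge in the frame of rack below 0.085 m), for 0.05 s.
At the end, for the whole second after the job is handed in: Board at rest, released, white side up, flat (0.08 rad) on the deck and in line with it (0.2 rad), its centre 66 to 105 mm past the step and within 40 mm of the deck's middle line; knife released in the tray, origin within 70 mm lengthwise and 60 mm across of its centre (all of step 1 and angle between board's own z axis and vertical above 3.06 rad and x of board in the frame of rack between 0.066 and 0.105 m and y of board in the frame of rack between -0.04 and 0.04 m and angle between the x axis of board and the x axis of rack, either way round below 0.2 rad and linear speed of board below 0.03 m/s and contact force between the fingers and board below 0.05 N); the robot touches nothing.
It fails at once if the board is carried: its leading edge rises more than about 50 mm above the deck top (z of lead_edge in the frame of rack above 0.12 m).
It fails at once if a bystander is moved by more than 25 mm or tipped over (distance of any of bottle, can, turnip, weight, bowl, block from where it was at the start of the episode above 0.025 m or angle between any of bottle, can, turnip, weight, bowl, block's own z axis and vertical above 0.4 rad).
It also fails if it takes over 72 s, if anything falls off the work surface, if the arm or the gripper's body presses on something with over 40 N, if the wrist force passes 120 N, or if a joint passes its speed limit or range.

## Working session

There is one attempt and no reset: what is moved stays moved. The work goes in short steps, Python scripts to look and compute and a tool call to move; the robot and the scene stay as the last step left them, time stands still between calls to the robot, and variables do not carry over. Pictures are saved under pics/ and viewed, at most 10 in all, crops included, and the job is handed in when it is done.

Besides the shell and the picture viewer there is one more tool, called after "Emit:" as a command line: name --pt "numbers of a row" for each row, then --argument value for the rest. step_arm: Moves the arm, as the interface text tells. Its arguments: {"type":"object","properties":{"moves":{"type":"array","items":{"type":"array","items":{"type":"number"}}},"grip_force":{"type":"number"}},"required":["moves"]}

```bash
ls; mkdir -p pics; cat > h.py <<'E'
import numpy as np, cv2
from bench import r
from scipy.spatial.transform import Rotation as R
def grab(n):
    f=r.grab_frame(n); f['R']=cv2.Rodrigues(np.array(f['rvec'],float))[0]; f['t']=np.array(f['tvec'],float).ravel(); return f
def world(f):
    v,u=np.mgrid[0:400,0:640]; d=f['depth']; K=f['mtx']
    c=np.stack([(u-K[0][2])/K[0][0]*d,(v-K[1][2])/K[1][1]*d,d],-1)
    return (c-f['t'])@f['R']
def ray(f,px,z):
    K=np.array(f['mtx']); d=np.linalg.inv(K)@[px[0],px[1],1.]; d=f['R'].T@d; o=-f['R'].T@f['t']
    return o+d*(z-o[2])/d[2]
def save(f,name): cv2.imwrite('pics/'+name,f['image'][:,:,::-1])
E
python3 - <<'E'
from h import *
import pickle
fs={n:grab(n) for n in('scene','side')}
pickle.dump(fs,open('f0.pkl','wb'))
im=np.vstack([fs[n]['image'] for n in fs])
im=cv2.resize(im,(480,600),interpolation=cv2.INTER_AREA)
for n in fs: save(fs[n],n+'0.png'); print(n,-fs[n]['R'].T@fs[n]['t'],fs[n]['R'][2])
o=r.get_obs();print(o['clock'],o['tcp_pos'],o['orientation'])
E
```

```text
pics
scene [1.31816171 0.00581476 0.86961425] [-0.72913039 -0.01661569 -0.68417307]
side [-0.06759213  0.63256393  0.74839318] [ 0.50775839 -0.5985541  -0.61960827]
0.1 [ 0.26001861 -0.62232559  0.23040439] [-3.07866797e+00 -6.17336553e-01  7.20418852e-04]
```

View pics/scene0.png

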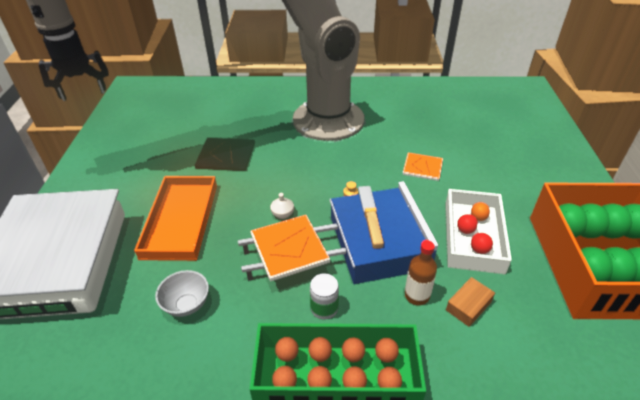

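View pics/side0.png

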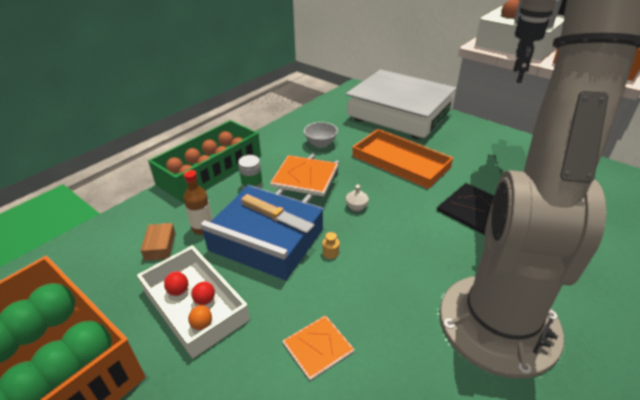

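The scene view shows three board-like things: an orange board on the rails at (290,246), a small orange card on the table at (423,165), and a black one at (225,153). The board on the rails is the one meant, as it is the larger non-black one. The tray is at (178,217). The knife is on the deck, handle at (375,225), blade at (366,200) pointing to the robot. I'll measure these and save a confirming crop.

```bash
cat > m.py <<'E'
from h import *
import pickle
fs=pickle.load(open('f0.pkl','rb'))
f=fs['scene'];P=world(f);hsv=cv2.cvtColor(f['image'],cv2.COLOR_RGB2HSV)
H,S,V=[hsv[...,i].astype(int) for i in range(3)]
def big(m):
    n,l,s,c=cv2.connectedComponentsWithStats(m.astype(np.uint8)); k=1+np.argmax(s[1:,4]); return l==k
def rect(p,name):
    (c,s,a)=cv2.minAreaRect((p[:,:2]*1000).astype(np.float32)); print(name,'c',np.round(c,1),'size',np.round(s,1),'ang',round(a,2),'z',np.round(np.percentile(p[:,2],[5,50,95]),4))
    print(np.round(cv2.boxPoints((c,s,a))).tolist())
box=lambda u0,v0,u1,v1:(np.add.outer(np.zeros(400),(np.arange(640)>u0)&(np.arange(640)<u1))>0)&(((np.arange(400)>v0)&(np.arange(400)<v1))[:,None])
ok=f['depth']>0
m=big(box(235,205,345,285)&(P[...,2]>.052)&(P[...,2]<.066)&ok&(H<25)); rect(P[m],'board')
m=big((H>105)&(H<125)&(S>120)&ok&(P[...,2]>.063)&(P[...,2]<.075)&box(320,170,440,285));rect(P[m],'deck')
dm=box(320,170,440,285)&ok&(P[...,2]>.066)
m=dm&(H>8)&(H<25)&(S>80)&(P[...,2]<.1)&box(355,195,390,255);m=big(m);rect(P[m],'handle')
m=big(dm&(S<90)&(V>80)&box(352,180,380,222)&(P[...,2]<.09));rect(P[m],'blade')
m=big((H<18)&(S>150)&ok&box(130,165,225,265));rect(P[m],'tray')
m=big(dm&(S<60)&box(395,180,440,260));rect(P[m],'lip')
m=big(box(235,215,345,285)&(P[...,2]>.038)&(P[...,2]<.05)&ok&(S<90));rect(P[m],'rail')
for n,b in dict(bowl=(150,268,215,325),can=(305,270,345,320),turnip=(265,190,300,222),weight=(340,180,360,200),bottle=(400,238,445,310),block=(445,278,500,325),tub=(443,185,512,275)).items():
    m=big(box(*b)&ok&(P[...,2]>.012)); rect(P[m],n)
c=np.hstack([cv2.resize(f['image'][130:290,220:450],None,fx=2,fy=2),cv2.resize(fs['side']['image'][130:290,190:360],None,fx=2,fy=2)])
cv2.imwrite('pics/crop1.png',c[:,:,::-1])
E
python3 m.py
```

```text
board c [597.8 -87.8] size [152.9 140. ] ang 22.91 z [0.057  0.0601 0.0626]
[[500.0, -53.0], [555.0, -182.0], [695.0, -123.0], [641.0, 6.0]]
deck c [541.2 118.7] size [220.2 175.6] ang 14.02 z [0.0668 0.0696 0.0721]
[[413.0, 177.0], [456.0, 7.0], [669.0, 60.0], [627.0, 231.0]]
handle c [565.5 104.8] size [113.9  24.5] ang 5.69 z [0.0792 0.0888 0.0916]
[[508.0, 111.0], [510.0, 87.0], [623.0, 98.0], [621.0, 123.0]]
blade c [486.2  92.4] size [131.1  48.7] ang 6.99 z [0.0703 0.0814 0.0849]
[[418.0, 109.0], [424.0, 60.0], [554.0, 76.0], [548.0, 125.0]]
tray c [ 465.3 -388.9] size [162.3 275.5] ang 89.94 z [0.0038 0.0077 0.0358]
[[327.0, -470.0], [603.0, -470.0], [603.0, -308.0], [328.0, -308.0]]
lip c [551.2 213. ] size [284.7  44.6] ang 5.33 z [0.0727 0.0865 0.0896]
[[407.0, 222.0], [412.0, 178.0], [695.0, 204.0], [691.0, 248.0]]
rail c [546.2  17.2] size [86.8 65.3] ang 38.77 z [0.0399 0.045  0.0483]
[[492.0, 15.0], [533.0, -35.0], [601.0, 19.0], [560.0, 70.0]]
bowl c [ 722.7 -306.6] size [108.3 107.7] ang 45.31 z [0.0138 0.0343 0.0517]
[[646.0, -307.0], [723.0, -383.0], [799.0, -306.0
[... 153 characters left out ...]

turnip c [ 446.9 -118.4] size [59.2 50.7] ang 81.65 z [0.0213 0.0377 0.0643]
[[418.0, -144.0], [468.0, -151.0], [476.0, -93.0], [426.0, -85.0]]
weight c [414.5  56.5] size [44.9 93.5] ang 87.78 z [0.0345 0.0566 0.0722]
[[367.0, 36.0], [460.0, 32.0], [462.0, 77.0], [369.0, 81.0]]
bottle c [655.5 199.2] size [ 78.3 139.1] ang 83.96 z [0.0224 0.0725 0.1682]
[[582.0, 168.0], [721.0, 153.0], [729.0, 231.0], [590.0, 245.0]]
block c [721.4 305.6] size [60.9 92.8] ang 44.45 z [0.0174 0.0347 0.0376]
[[667.0, 317.0], [732.0, 251.0], [776.0, 294.0], [711.0, 360.0]]
tub c [514.5 360.6] size [131.6 226.7] ang 81.45 z [0.0161 0.0397 0.0529]
[[393.0, 312.0], [617.0, 279.0], [636.0, 409.0], [412.0, 443.0]]
```

View pics/crop1.png

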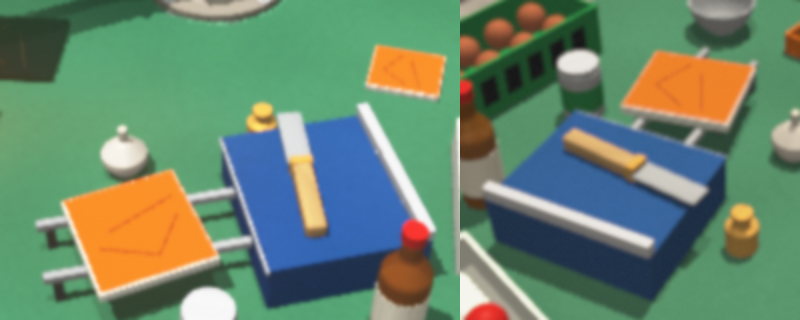

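The crop confirms it: orange board with white edge on the rails, bigger than the card by the tub. Knife is handle towards +x and blade towards the robot. I have the rack frame (origin ≈ (562,33) mm, x axis 14° left of world +y). Now to the knife.

```bash
cat >> h.py <<'E'
a=np.radians(14.0); XR=np.array([-np.sin(a),np.cos(a),0]); YR=np.array([-np.cos(a),-np.sin(a),0]); ZR=np.array([0,0,1.])
O=np.array([.5412,.1187,0])-.088*XR
def rk(p): return O+p[0]/1e3*XR+p[1]/1e3*YR+p[2]/1e3*ZR      # rack mm -> world
def torack(p): d=np.asarray(p)-O; return np.stack([d@XR,d@YR,d@ZR],-1)*1e3
def down(deg):
    c,s=np.cos(np.radians(deg)),np.sin(np.radians(deg)); return np.array([[c,s,0],[s,-c,0],[0,0,-1]])
def plan(p,Rt,p0=None,R0=None):
    o=r.get_obs(); p0=np.array(o['tcp_pos']) if p0 is None else p0; R0=R.from_rotvec(o['orientation']).as_matrix() if R0 is None else R0
    s=R0.T@(np.asarray(p)-p0)*1e3; t=R.from_matrix(R0.T@Rt).as_rotvec(); print(np.round(s,1).tolist(),np.round(t,3).tolist(),'dist',round(np.linalg.norm(s)),'deg',round(np.degrees(np.linalg.norm(t)),1))
E
cat >> m.py <<'E'
m=big((H<18)&(S>150)&ok&box(130,165,225,265)); p=P[m]; rect(p[p[:,2]>.03],'trayrim'); rect(p[p[:,2]<.008],'trayfloor')
E
python3 m.py | tail -4; python3 - <<'E'
from h import *
plan([.5406,.1023,.25],down(5.7))
print(torack(np.array([.5978,-.0878,.059])))
E
```

```text
trayrim c [ 465.6 -380. ] size [142.7 273.4] ang 89.71 z [0.0306 0.0349 0.0385]
[[329.0, -451.0], [602.0, -452.0], [603.0, -309.0], [329.0, -308.0]]
trayfloor c [ 464.6 -389.6] size [160.8 274.2] ang 89.94 z [0.0032 0.006  0.0078]
[[327.0, -470.0], [602.0, -470.0], [602.0, -309.0], [328.0, -309.0]]
[538.3, -560.5, -18.7] [-0.002, 0.0, 0.296] dist 777 deg 17.0
[-126.05884677   -4.96186667   59.        ]
```

Emit:
step_arm --pt "270 -280 -20 0 0 0.15 85" --pt "270 -280 -20 0 0 0.15 85" --pt "270 -280 -20 0 0 0.15 85" --pt "270 -280 -20 0 0 0.15 85" --pt "538 -560 -19 0 0 0.296 85" --pt "538 -560 -19 0 0 0.296 85" --pt "538 -560 -19 0 0 0.296 85" --pt "538 -560 -19 0 0 0.296 85"

```text
clock: 0.9
tcp_pos: [0.404, -0.2509, 0.2445]
orientation: [3.138, 0.156, -0.0]
contact_force: [0.7, 0.6, 0.1]
grip_width: 0.0852
gripper_force: 0.0
```

```bash
python3 - <<'E'
from h import *
plan([.5406,.1023,.25],down(5.7))
E
```

```text
[171.0, -337.8, -5.6] [0.0, 0.0, 0.0] dist 379 deg 0.0
```

Emit:
step_arm --pt "171 -338 -6 0 0 0 85" --pt "171 -338 -6 0 0 0 85" --pt "171 -338 -6 0 0 0 85" --pt "171 -338 -6 0 0 0 85" --pt "171 -338 -6 0 0 0 85" --pt "171 -338 -6 0 0 0 85" --pt "171 -338 -6 0 0 0 85" --pt "171 -338 -6 0 0 0 85"

```text
clock: 1.7
tcp_pos: [0.5408, 0.1051, 0.2505]
orientation: [-3.136, -0.163, -0.0]
contact_force: [0.3, 0.0, 0.0]
grip_width: 0.0848
gripper_force: 0.0
```

```bash
python3 - <<'E'
from h import *
f=grab('wrist'); save(f,'w1.png')
P=world(f);hsv=cv2.cvtColor(f['image'],cv2.COLOR_RGB2HSV)
m=(hsv[...,0]<28)&(hsv[...,0]>8)&(hsv[...,1]>70)&(P[...,2]>.08)&(P[...,2]<.1)&(f['depth']>0)
n,l,s,c=cv2.connectedComponentsWithStats(m.astype(np.uint8)); k=1+np.argmax(s[1:,4]); p=P[l==k]
print(cv2.minAreaRect((p[:,:2]*1000).astype(np.float32)),np.median(p[:,2]),s[k],c[k])
print(r.get_obs()['tcp_pos'])
plan([.5406,.1023,.072],down(5.7))
E
```

```text
((563.5498046875, 108.00935363769531), (112.12449645996094, 26.442171096801758), 5.236807346343994) 0.08841495033758764 [ 313  112   24  104 2246] [324.72039181 163.65894924]
[0.54160365 0.10918182 0.25062998]
[-2.0, 7.5, 178.6] [-0.004, -0.002, 0.009] dist 179 deg 0.6
```

View pics/w1.png

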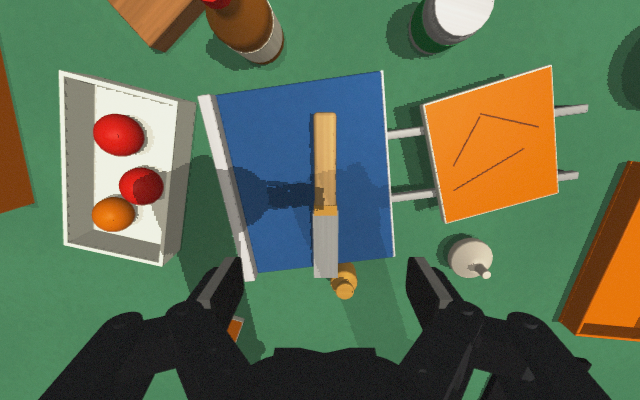

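The wrist view shows the knife handle at (325,164), blade at (325,245), centred between the fingers. The board is at (495,145) on the rails. I descend to the knife.

Emit:
step_arm --pt "-2 6 100 0 0 0 70" --pt "-2 6 100 0 0 0 70" --pt "-2 6 150 0 0 0 70" --pt "-2 6 179 0 0 0 70" --pt "-2 6 179 0 0 0 70" --pt "-2 6 179 0 0 0 60" --pt "-2 6 179 0 0 0 15" --pt "-2 6 179 0 0 0 15" --grip_force 40

```text
clock: 2.55
tcp_pos: [0.5406, 0.095, 0.0738]
orientation: [-3.137, -0.157, -0.006]
contact_force: [-1.1, 1.6, 1.1]
grip_width: 0.0319
gripper_force: 0.6
```

Emit:
step_arm --pt "0 0 0 0 0 0 15" --pt "0 0 0 0 0 0 15" --pt "0 0 0 0 0 0 15" --pt "0 0 0 0 0 0 15"

```text
clock: 2.95
tcp_pos: [0.5406, 0.0949, 0.0738]
orientation: [-3.137, -0.157, -0.006]
contact_force: [-1.6, -0.1, 7.3]
grip_width: 0.0231
gripper_force: 40.0
```

```bash
python3 - <<'E'
from h import *
plan([.485,-.380,.2],down(0))
E
```

```text
[-102.2, 467.0, -126.9] [-0.001, -0.004, 0.1] dist 495 deg 5.7
```

Emit:
step_arm --pt "0 0 -30 0 0 0 15" --pt "0 0 -80 0 0 0 15" --pt "0 0 -126 0 0 0 15" --pt "0 0 -126 0 0 0 15"

```text
clock: 3.35
tcp_pos: [0.5432, 0.0955, 0.2051]
orientation: [-3.136, -0.156, -0.02]
contact_force: [1.2, -0.3, -0.1]
grip_width: 0.0231
gripper_force: 39.6
```

Emit:
step_arm --pt "-102 467 0 0 0 0.1 15" --pt "-102 467 0 0 0 0.1 15" --pt "-102 467 0 0 0 0.1 15" --pt "-102 467 0 0 0 0.1 15" --pt "-102 467 0 0 0 0.1 15" --pt "-102 467 0 0 0 0.1 15" --pt "-102 467 0 0 0 0.1 15" --pt "-102 467 0 0 0 0.1 15"

```text
clock: 4.15
tcp_pos: [0.4922, -0.305, 0.1978]
orientation: [3.141, -0.0, 0.001]
contact_force: [1.1, 0.1, -1.1]
grip_width: 0.0232
gripper_force: 39.6
```

Emit:
step_arm --pt "-102 467 0 0 0 0.1 15" --pt "-102 467 0 0 0 0.1 15" --pt "-102 467 0 0 0 0.1 15" --pt "-102 467 0 0 0 0.1 15"

```text
clock: 4.55
tcp_pos: [0.4493, -0.5002, 0.1977]
orientation: [3.137, -0.157, -0.0]
contact_force: [1.5, -0.7, -0.6]
grip_width: 0.0228
gripper_force: 39.6
```

Emit:
step_arm --pt "0 0 0 0 0 0 15" --pt "0 0 0 0 0 0 15" --pt "0 0 0 0 0 0 15"

```text
clock: 4.85
tcp_pos: [0.451, -0.4968, 0.1973]
orientation: [-3.136, 0.155, -0.0]
contact_force: [0.5, -0.1, -0.6]
grip_width: 0.0233
gripper_force: 39.6
```

```bash
python3 - <<'E'
from h import *
print(r.get_obs()['tcp_pos']);plan([.485,-.380,.2],down(0))
E
```

```text
[ 0.45098904 -0.49681016  0.19734653]
[22.3, -119.6, -2.5] [-0.001, -0.0, -0.099] dist 122 deg 5.6
```

Emit:
step_arm --pt "22 -120 0 0 0 -0.099 15" --pt "22 -120 0 0 0 -0.099 15" --pt "22 -120 0 0 0 -0.099 15" --pt "22 -120 50 0 0 -0.099 15" --pt "22 -120 100 0 0 -0.099 15" --pt "22 -120 140 0 0 -0.099 15" --pt "22 -120 165 0 0 -0.099 15" --pt "22 -120 180 0 0 -0.099 15"

```text
clock: 5.65
tcp_pos: [0.4839, -0.3784, 0.0155]
orientation: [-3.139, -0.003, 0.003]
contact_force: [0.1, 0.8, -1.7]
grip_width: 0.0229
gripper_force: 39.7
```

Emit:
step_arm --pt "0 0 4 0 0 0 15" --pt "0 0 4 0 0 0 15"

```text
clock: 5.85
tcp_pos: [0.485, -0.3808, 0.0142]
orientation: [3.141, -0.0, 0.001]
contact_force: [-0.1, -0.1, -0.6]
grip_width: 0.023
gripper_force: 39.7
```

Emit:
step_arm --pt "0 0 3 0 0 0 15" --pt "0 0 3 0 0 0 30" --pt "0 0 3 0 0 0 55" --pt "0 0 3 0 0 0 55" --pt "0 0 -40 0 0 0 55" --pt "0 0 -90 0 0 0 55" --pt "0 0 -140 0 0 0 55" --pt "0 0 -186 0 0 0 55"

```text
clock: 6.65
tcp_pos: [0.4843, -0.3813, 0.2025]
orientation: [3.141, -0.002, 0.002]
contact_force: [0.6, -0.2, -0.2]
grip_width: 0.0553
gripper_force: 0.0
```

```bash
python3 - <<'E'
from h import *
f=grab('scene'); save(f,'s2.png')
P=world(f);hsv=cv2.cvtColor(f['image'],cv2.COLOR_RGB2HSV)
m=(P[...,0]>.33)&(P[...,0]<.6)&(P[...,1]<-.31)&(P[...,1]>-.45)&(f['depth']>0)&(P[...,2]>.016)&(P[...,2]<.035)&(hsv[...,1]<170)
p=P[m];print(len(p),cv2.minAreaRect((p[:,:2]*1000).astype(np.float32)),np.percentile(p[:,2],[5,50,95]))
# push start: fingers behind board, tool y along rack y, tool x along rack -x or +x
for s in (14+90,14-90): plan(rk([-235,-2,150]),down(s))
print(rk([-235,-2,150]),r.get_obs()['joints'])
E
```

```text
689 ((464.98260498046875, -379.677978515625), (269.5523681640625, 139.73696899414062), 0.14098459482192993) [0.01679828 0.02357491 0.02851069]
[132.4, -190.2, 60.9] [0.016, -0.001, -1.817] dist 240 deg 104.1
[132.4, -190.2, 60.9] [-0.001, -0.015, 1.325] dist 240 deg 75.9
[ 0.62128136 -0.19422168  0.15      ] [ 0.68473836  0.40637247 -0.15621702  1.71510261  0.07347267  1.01217639
 -1.06964193]
```

Emit:
step_arm --pt "132 -190 0 0 0 -1.817 25" --pt "132 -190 0 0 0 -1.817 25" --pt "132 -190 0 0 0 -1.817 25" --pt "132 -190 0 0 0 -1.817 25" --pt "132 -190 0 0 0 -1.817 25" --pt "132 -190 0 0 0 -1.817 25" --pt "132 -190 0 0 0 -1.817 25" --pt "132 -190 0 0 0 -1.817 25"

```text
clock: 7.5
tcp_pos: [0.6165, -0.1911, 0.1995]
orientation: [2.588, 1.781, -0.0]
contact_force: [0.6, -0.0, -0.2]
grip_width: 0.025
gripper_force: 0.0
```

```bash
python3 - <<'E'
from h import *
plan(rk([-235,-4,200]),down(104)); print(r.get_obs()['joints'])
E
```

```text
[-0.1, 7.2, -0.5] [0.0, 0.0, -0.61] dist 7 deg 34.9
[ 0.53778427  0.49949709 -0.46306275  1.63690686  0.24747184  1.06366376
 -0.36254604]
```

View pics/s2.png

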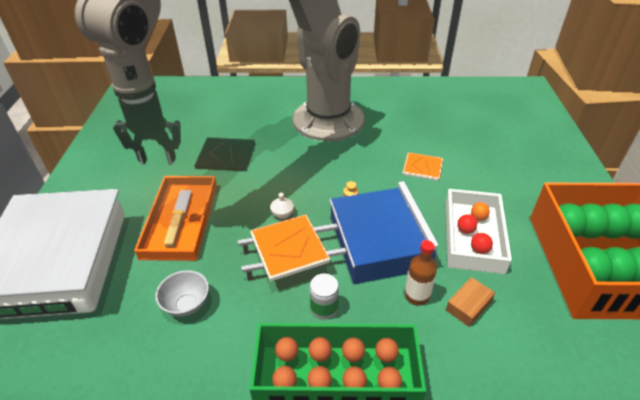

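The knife lies flat in the tray at (178,218), and the rest is unchanged. Next is the push.

Emit:
step_arm --pt "0 7 0 0 0 -0.61 25" --pt "0 7 0 0 0 -0.61 25" --pt "0 7 0 0 0 -0.61 25" --pt "0 7 0 0 0 -0.61 25" --pt "0 7 0 0 0 -0.61 25" --pt "0 7 50 0 0 -0.61 25" --pt "0 7 100 0 0 -0.61 25" --pt "0 7 130 0 0 -0.61 25"

```text
clock: 8.3
tcp_pos: [0.6208, -0.1941, 0.0661]
orientation: [-1.945, -2.463, 0.003]
contact_force: [0.1, -0.3, -0.6]
grip_width: 0.0252
gripper_force: 0.0
```

Emit:
step_arm --pt "0 0 15 0 0 0 25" --pt "0 0 28 0 0 0 25" --pt "0 0 28 0 0 0 25"

```text
clock: 8.6
tcp_pos: [0.6228, -0.1939, 0.041]
orientation: [-1.943, -2.468, 0.001]
contact_force: [-0.1, 0.9, 0.4]
grip_width: 0.0246
gripper_force: 0.0
```

```bash
python3 - <<'E'
from h import *
o=r.get_obs();print(torack(o['tcp_pos']),o['joints'],o['contact_force'])
plan(rk([-152,-4,42]),down(104))
E
```

```text
[-235.01986897   -3.53904093   40.95272805] [ 0.56832617  0.71422968 -0.51427455  1.71622356  0.45074022  0.83227702
  0.08644085] [-0.10242081  0.94765973  0.3858047 ]
[83.0, -0.2, -1.0] [-0.001, -0.0, -0.007] dist 83 deg 0.4
```

Emit:
step_arm --pt "15 0 0 0 0 -0.007 25" --pt "30 0 0 0 0 -0.007 25" --pt "42 0 0 0 0 -0.007 25" --pt "52 0 0 0 0 -0.007 25" --pt "60 0 0 0 0 -0.007 25" --pt "68 0 0 0 0 -0.007 25" --pt "74 0 0 0 0 -0.007 25" --pt "78 0 0 0 0 -0.007 25"

```text
clock: 9.4
tcp_pos: [0.6045, -0.1178, 0.0417]
orientation: [1.933, 2.476, -0.0]
contact_force: [-0.9, -3.5, 3.5]
grip_width: 0.0249
gripper_force: 2.0
```

Emit:
step_arm --pt "2 0 0 0 0 0 25" --pt "4 0 0 0 0 0 25" --pt "6 0 0 0 0 0 25" --pt "6 0 0 0 0 0 25"

```text
clock: 9.8
tcp_pos: [0.6028, -0.1166, 0.0417]
orientation: [1.935, 2.472, -0.007]
contact_force: [-0.2, -11.0, 5.6]
grip_width: 0.0251
gripper_force: 5.3
```

```bash
cat > b.py <<'E'
from h import *
def board(zlo,zhi,col='orange',n='scene'):
    f=grab(n);P=world(f);h=cv2.cvtColor(f['image'],cv2.COLOR_RGB2HSV);Q=torack(P)
    m=(f['depth']>0)&(Q[...,2]>zlo)&(Q[...,2]<zhi)&(abs(Q[...,1])<105)&(Q[...,0]>-230)&(Q[...,0]<170)
    m&=(h[...,0]<25)&(h[...,1]>120) if col=='orange' else (h[...,1]<60)&(h[...,2]>120)
    p=Q[m];print(len(p),cv2.minAreaRect(p[:,:2].astype(np.float32)),np.percentile(p[:,2],[5,50,95])); return f
E
python3 - <<'E'
from b import *
board(50,70)
o=r.get_obs();print(torack(o['tcp_pos']),o['contact_force'])
E
```

```text
2677 ((-73.92909240722656, -8.19769287109375), (135.7794189453125, 149.9618682861328), 2.3884530067443848) [57.6085329  60.06518743 62.5765204 ]
[-155.20969954   -2.91909443   41.68065689] [ -0.46068006 -10.64879217   4.84439245]
```

```bash
cat >> b.py <<'E'
def flat(f,m,z,mm=0):
    m=cv2.morphologyEx(m.astype(np.uint8),cv2.MORPH_OPEN,np.ones((3,3)))
    c=max(cv2.findContours(m,cv2.RETR_EXTERNAL,cv2.CHAIN_APPROX_NONE)[0],key=cv2.contourArea)[:,0]
    p=np.array([ray(f,q,z) for q in c]); q=torack(p)
    rc=cv2.minAreaRect(q[:,:2].astype(np.float32)); print(np.round(rc[0],1),np.round(rc[1],1),round(rc[2],2)); return np.round(cv2.boxPoints(rc),1).tolist()
E
python3 - <<'E'
from b import *
for n in('scene','side'):
    f=grab(n);P=world(f);Q=torack(P);h=cv2.cvtColor(f['image'],cv2.COLOR_RGB2HSV).astype(int);ok=f['depth']>0
    near=(abs(Q[...,1])<140)&(Q[...,0]>-230)&(Q[...,0]<200)&ok
    print(n,'deck',flat(f,near&(h[...,0]>100)&(h[...,0]<125)&(h[...,1]>120)&(Q[...,2]>63),.069))
    print('board',flat(f,near&(Q[...,2]>53)&(Q[...,2]<66)&(h[...,0]<25)&(h[...,1]>100),.059))
E
```

```text
[88.2 -1.5] [222.1 173.8] 89.25
scene deck [[-0.20000000298023224, -111.4000015258789], [173.60000610351562, -113.5999984741211], [176.5, 108.4000015258789], [2.700000047683716, 110.69999694824219]]
[-74.4  -8. ] [136.8 147.2] 3.15
board [[-146.6999969482422, 61.79999923706055], [-138.60000610351562, -85.19999694824219], [-2.0, -77.69999694824219], [-10.100000381469727, 69.30000305175781]]
[86.4  4.3] [221.8 165.5] 89.29
side deck [[2.299999952316284, -105.5999984741211], [167.8000030517578, -107.5999984741211], [170.60000610351562, 114.19999694824219], [5.099999904632568, 116.19999694824219]]
[-76.4 -11.2] [136.6 147.1] 3.11
board [[-148.60000610351562, 58.5], [-140.60000610351562, -88.30000305175781], [-4.199999809265137, -80.9000015258789], [-12.199999809265137, 65.9000015258789]]
```

```bash
sed -i 's/np.radians(14.0)/np.radians(13.3)/' h.py; sed -i 's/\.5412,\.1187,0/.5422,.1187,0/' h.py; python3 - <<'E'
from h import *
print(torack(r.get_obs()['tcp_pos']))
plan(rk([-175,45,50.5]),down(103.3)); plan(rk([-160,45,50.5]),down(103.3))
E
```

```text
[-154.92306832   -4.90937896   41.67975958]
[-19.6, -50.1, -8.6] [-0.002, 0.004, 0.01] dist 55 deg 0.6
[-4.6, -50.0, -8.7] [-0.002, 0.004, 0.01] dist 51 deg 0.6
```

Emit:
step_arm --pt "-10 0 0 0 0 0 25" --pt "-20 0 0 0 0 0 0" --pt "-20 0 -9 0 0 0.01 0" --pt "-20 0 -9 0 0 0.01 0" --pt "-20 -25 -9 0 0 0.01 0" --pt "-20 -49 -9 0 0 0.01 0" --pt "-20 -49 -9 0 0 0.01 0"

```text
clock: 10.65
tcp_pos: [0.557, -0.144, 0.0501]
orientation: [-1.945, -2.464, 0.004]
contact_force: [0.7, -0.5, 0.7]
grip_width: 0.0002
gripper_force: 0.0
```

Emit:
step_arm --pt "8 0 0 0 0 0 0" --pt "12 0 0 0 0 0 0" --pt "15 0 0 0 0 0 0" --pt "18 0 0 0 0 0 0" --pt "20 0 0 0 0 0 0" --pt "22 0 0 0 0 0 0" --pt "22 0 0 0 0 0 0"

```text
clock: 11.35
tcp_pos: [0.5552, -0.1228, 0.0506]
orientation: [1.946, 2.466, -0.001]
contact_force: [-1.8, -4.7, 2.5]
grip_width: -0.0001
gripper_force: 2.1
```

```bash
cat >> b.py <<'E'
def both():
  for n in('scene','side'):
    f=grab(n);P=world(f);Q=torack(P);h=cv2.cvtColor(f['image'],cv2.COLOR_RGB2HSV).astype(int);ok=f['depth']>0
    near=(abs(Q[...,1])<140)&(Q[...,0]>-230)&(Q[...,0]<200)&ok
    print(n,'deck',flat(f,near&(h[...,0]>100)&(h[...,0]<125)&(h[...,1]>120)&(Q[...,2]>63),.069))
    print('board',flat(f,near&(Q[...,2]>53)&(Q[...,2]<66)&(h[...,0]<25)&(h[...,1]>100),.059))
    save(f,n+'_b.png')
E
python3 - <<'E'
from b import *
both(); o=r.get_obs(); print(torack(o['tcp_pos']),o['contact_force'])
E
```

```text
[88.5 -1. ] [173.7 223. ] 0.11
scene deck [[1.399999976158142, 110.30000305175781], [1.7999999523162842, -112.69999694824219], [175.60000610351562, -112.30000305175781], [175.10000610351562, 110.5999984741211]]
[-70.2 -11.2] [136. 147.] 0.43
board [[-138.8000030517578, 61.79999923706055], [-137.6999969482422, -85.19999694824219], [-1.7000000476837158, -84.19999694824219], [-2.799999952316284, 62.79999923706055]]
[87.1  5.4] [164.6 221.8] 0.03
side deck [[4.699999809265137, 116.30000305175781], [4.900000095367432, -105.5], [169.5, -105.4000015258789], [169.39999389648438, 116.4000015258789]]
[-74.5 -13.7] [129.4 145.2] 0.76
board [[-140.10000610351562, 58.099998474121094], [-138.1999969482422, -87.0999984741211], [-8.800000190734863, -85.4000015258789], [-10.800000190734863, 59.79999923706055]]
[-149.94293085   42.87147089   50.60030521] [-1.01251566 -4.78553186  2.3465012 ]
```

The board is square against the step (0.5°, y ≈ -12). Now I turn the tool to take the trailing edge from behind, tilted 35°.

Emit:
step_arm --pt "-15 0 0 0 0 0 0" --pt "-30 0 -20 0 0 0 30" --pt "-50 30 -60 0 0 0 50" --pt "-50 53 -110 0 0 0.3 50" --pt "-50 53 -150 0 0 0.5 50" --pt "-50 53 -150 0 0 0.7 50" --pt "-50 53 -150 0 0 0.85 50" --pt "-50 53 -150 0 0 1.0 50"

```text
clock: 12.25
tcp_pos: [0.6191, -0.1582, 0.2008]
orientation: [-2.718, -1.575, -0.003]
contact_force: [-0.1, -0.5, -0.9]
grip_width: 0.0502
gripper_force: 0.0
```

```bash
cat >> h.py <<'E'
def G(deg):
    f=np.radians(deg); z=XR*np.cos(f)-ZR*np.sin(f); x=-YR; return np.stack([x,np.cross(z,x),z],1)
E
python3 - <<'E'
from h import *
o=r.get_obs();print(torack(o['tcp_pos']),o['joints'])
plan(rk([-200,-12,190]),G(60));plan(rk([-200,-12,190]),G(35))
E
```

```text
[-199.15419569  -11.10141387  200.77963248] [ 0.46861428  0.48220585 -0.43207423  1.65428528  0.2236015   1.05339266
 -0.55161614]
[-0.0, 1.2, 10.8] [0.493, 0.212, 0.799] dist 11 deg 55.2
[-0.0, 1.2, 10.8] [0.904, 0.39, 0.754] dist 11 deg 71.0
```

Emit:
step_arm --pt "0 1 11 0.904 0.39 0.754 50" --pt "0 1 11 0.904 0.39 0.754 50" --pt "0 1 11 0.904 0.39 0.754 50" --pt "0 1 11 0.904 0.39 0.754 50" --pt "0 1 11 0.904 0.39 0.754 50" --pt "0 1 11 0.904 0.39 0.754 50" --pt "0 1 11 0.904 0.39 0.754 50" --pt "0 1 11 0.904 0.39 0.754 50"

```text
clock: 13.05
tcp_pos: [0.6204, -0.1595, 0.1895]
orientation: [-2.191, -0.29, 0.131]
contact_force: [0.6, 0.6, 0.8]
grip_width: 0.0502
gripper_force: 0.0
```

```bash
python3 - <<'E'
from h import *
o=r.get_obs();print(torack(o['tcp_pos']),np.round(o['joints'],3))
plan(rk([-183,-12,95]),G(35))
E
```

```text
[-200.69103216  -12.14788855  189.45707206] [ 0.698  0.882 -0.414  1.291 -0.425  1.595 -0.857]
[-0.8, 65.5, 70.3] [0.025, 0.014, 0.024] dist 96 deg 2.2
```

Emit:
step_arm --pt "-1 30 32 0.025 0.014 0.024 50" --pt "-1 65 70 0.025 0.014 0.024 50" --pt "-1 65 70 0.025 0.014 0.024 50" --pt "-1 65 70 0.025 0.014 0.024 50"

```text
clock: 13.45
tcp_pos: [0.6151, -0.1418, 0.0959]
orientation: [-2.172, -0.258, 0.135]
contact_force: [-0.4, -0.3, 0.5]
grip_width: 0.0498
gripper_force: 0.0
```

```bash
python3 - <<'E'
from h import *
o=r.get_obs();print(torack(o['tcp_pos']),np.round(o['joints'],3))
plan(rk([-109.7,-12,43]),G(35))
f=grab('side');save(f,'side3.png')
E
```

```text
[-182.29076566  -10.96896393   95.85207419] [ 0.691  0.98  -0.406  1.351 -0.42   1.469 -0.805]
[1.4, 1.5, 89.8] [0.002, 0.004, 0.002] dist 90 deg 0.3
```

View pics/side3.png

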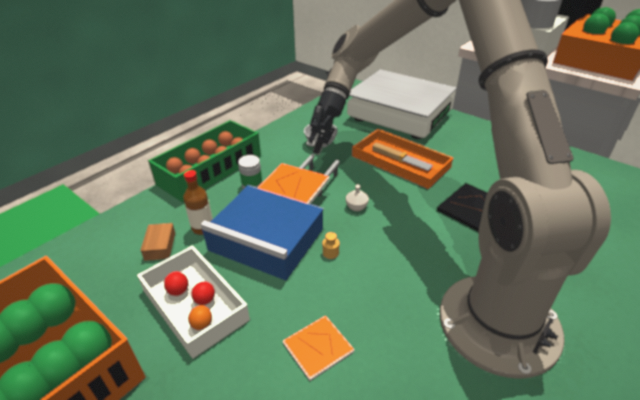

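The side view shows the hand behind the board at (320,135) and the board at the step (292,180), with everything clear. Insert.

Emit:
step_arm --pt "1 1 30 0 0 0 50" --pt "1 1 55 0 0 0 50" --pt "1 1 75 0 0 0 50" --pt "1 1 90 0 0 0 50" --pt "1 1 90 0 0 0 50"

```text
clock: 14.0
tcp_pos: [0.5993, -0.0697, 0.0444]
orientation: [-2.174, -0.262, 0.134]
contact_force: [0.7, -0.0, 0.6]
grip_width: 0.0502
gripper_force: 0.0
```

```bash
python3 - <<'E'
from h import *
o=r.get_obs();print(torack(o['tcp_pos']),np.round(o['joints'],3),o['contact_force'],o['moment'])
plan(rk([-94,-12,114]),G(35))
E
```

```text
[-108.48016573  -12.19198635   44.40134865] [ 0.649  0.994 -0.432  1.49  -0.441  1.294 -0.78 ] [ 0.68710991 -0.02156733  0.59178478] [-0.79935709 -0.19591301 -0.00852555]
[-0.0, -65.2, -28.4] [0.005, 0.005, 0.005] dist 71 deg 0.5
```

No contact. Lift with the lower finger.

Emit:
step_arm --pt "0 -10 -4 0 0 0 50" --pt "0 -20 -8 0 0 0 50" --pt "0 -30 -12 0 0 0 50" --pt "0 -40 -17 0 0 0 50" --pt "0 -50 -22 0 0 0 50" --pt "0 -58 -25 0 0 0 50" --pt "0 -65 -28 0 0 0 50" --pt "0 -65 -28 0 0 0 50"

```text
clock: 14.8
tcp_pos: [0.5956, -0.0562, 0.1134]
orientation: [-2.174, -0.26, 0.134]
contact_force: [1.0, -1.2, -0.5]
grip_width: 0.05
gripper_force: 0.8
```

```bash
python3 - <<'E'
from h import *
o=r.get_obs();print(torack(o['tcp_pos']),np.round(o['joints'],3),o['contact_force'],o['moment'])
f=grab('side');P=world(f);Q=torack(P);save(f,'side4.png')
g=grab('scene');save(g,'scene4.png')
c=np.hstack([cv2.resize(f['image'][80:280,200:400],None,fx=2,fy=2),cv2.resize(g['image'][160:360,210:410],None,fx=2,fy=2)])
cv2.imwrite('pics/c4.png',c[:,:,::-1])
E
```

```text
[-94.49916269 -11.70186936 113.42853953] [ 0.651  0.89  -0.454  1.521 -0.469  1.341 -0.832] [ 1.01332564 -1.22823078 -0.46883713] [-1.13075351 -0.24817618 -0.07863796]
```

View pics/c4.png

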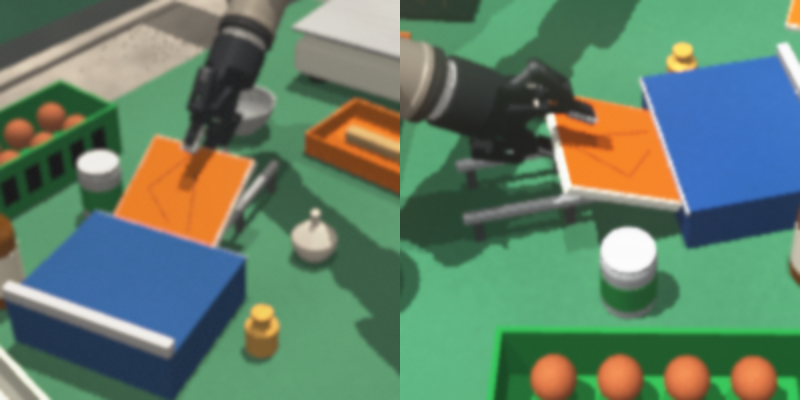

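The board is propped about 25–30° on the lower finger, lead edge at the step, upper finger above it (right crop, edge at (560,140)). Close the grip.

Emit:
step_arm --pt "0 0 0 0 0 0 35" --pt "0 0 0 0 0 0 20" --pt "0 0 0 0 0 0 5" --pt "0 0 0 0 0 0 5" --pt "0 0 0 0 0 0 5" --pt "0 0 0 0 0 0 5" --grip_force 50

```text
clock: 15.5
tcp_pos: [0.5951, -0.0564, 0.1125]
orientation: [-2.173, -0.259, 0.135]
contact_force: [-0.8, -1.2, 3.2]
grip_width: 0.0131
gripper_force: 48.7
```

```bash
cat > t.py <<'E'
from h import *
def st():
    o=r.get_obs();print(np.round(torack(o['tcp_pos']),1),np.round(o['joints'],3),np.round(o['contact_force'],1),np.round(o['moment'],2),o['grip_width']); return o
def face(n='side'):
    f=grab(n);Q=torack(world(f));h=cv2.cvtColor(f['image'],cv2.COLOR_RGB2HSV).astype(int)
    m=(f['depth']>0)&(h[...,0]<20)&(h[...,1]>150)&(h[...,2]>90)&(abs(Q[...,1])<95)&(Q[...,0]>-160)&(Q[...,0]<170)&(Q[...,2]>40)&(Q[...,2]<220)
    m=cv2.erode(m.astype(np.uint8),np.ones((3,3)))>0
    p=Q[m];c=p.mean(0);u,s,v=np.linalg.svd(p-c,full_matrices=False);nn=v[2]*np.sign(v[2][2]);print(n,len(p),'c',np.round(c,1),'normal',np.round(nn,3),'tilt',round(np.degrees(np.arctan2(nn[0],nn[2])),1),'res',round(s[2]/len(p)**.5,2))
    t=np.array([nn[2],0,-nn[0]]); q=(p-c)@t; q=np.percentile(q,[.5,99.5]); print('trail',np.round(c+t*q[0],1),'lead',np.round(c+t*q[1],1)); return f
E
python3 - <<'E'
from t import *
st(); face('side'); face('scene')
E
```

```text
[-94.6 -11.2 112.5] [ 0.651  0.892 -0.453  1.521 -0.47   1.341 -0.832] [-0.8 -1.2  3.2] [0.21 0.25 0.28] 0.013085252741800241
side 1860 c [-57.6 -11.5  97.6] normal [ 0.562 -0.     0.827] tilt 34.2 res 1.83
trail [-108.2  -11.5  131.9] lead [-11.7 -11.5  66.4]
scene 1504 c [-56.6 -17.8  96. ] normal [0.562 0.002 0.827] tilt 34.2 res 1.02
trail [-107.9  -17.8  130.8] lead [ -8.  -17.8  63. ]
```

Grip holds: tilt 34.2°, the face centre is as computed. Now rotate about the leading edge.

```bash
cat >> t.py <<'E'
def tcp(th,c=1.5,dep=30):
    t=np.radians(th);s,k=np.sin(t),np.cos(t)
    if th<=90: L=np.array([-14*s-c,45+c])+7*np.array([s,k])
    else: L=np.array([-c,69+c])+24*np.array([k,-s])-7*np.array([s,k])
    return L-(140-dep)*np.array([k,-s])
def rows(ths,th0,y=-12,c=1.5,dx=0,dz=0):
    p0=np.array([*tcp(th0,c)]);R0=G(th0)
    for th in ths:
        x,z=tcp(th,c)
        s=R0.T@(rk([x+dx,y,z+dz])-rk([p0[0],y,p0[1]]))*1e3;w=R.from_matrix(R0.T@G(th)).as_rotvec()
        print(th,np.round([x,z],1),np.round(s,1).tolist(),np.round(w,3).tolist())
E
python3 - <<'E'
from t import *
print(tcp(35)); rows([40,45,50,55,60,65,70],35); rows([75,80,85,90,95,100,105],70)
E
```

```text
[-95.62175993 115.32747231]
40 [-90.3 122.6] [0.0, -9.0, 0.2] [-0.087, 0.0, -0.0]
45 [-84.2 129.2] [-0.0, -17.9, 1.4] [-0.175, -0.0, -0.0]
50 [-77.6 135.3] [0.0, -26.7, 3.4] [-0.262, -0.0, -0.0]
55 [-70.3 140.6] [-0.0, -35.2, 6.2] [-0.349, -0.0, -0.0]
60 [-62.6 145.3] [0.0, -43.5, 9.9] [-0.436, -0.0, -0.0]
65 [-54.3 149.2] [-0.0, -51.4, 14.4] [-0.524, -0.0, -0.0]
70 [-45.7 152.3] [0.0, -58.9, 19.7] [-0.611, -0.0, -0.0]
75 [-36.7 154.6] [0.0, -9.2, 0.9] [-0.087, 0.0, 0.0]
80 [-27.5 156. ] [0.0, -18.4, 2.7] [-0.175, 0.0, 0.0]
85 [-18.1 156.7] [-0.0, -27.5, 5.3] [-0.262, 0.0, 0.0]
90 [ -8.5 156.5] [-0.0, -36.4, 8.7] [-0.349, 0.0, 0.0]
95 [ -1.  156.8] [-0.0, -43.6, 11.0] [-0.436, 0.0, 0.0]
100 [  6.5 156.4] [-0.0, -50.5, 14.0] [-0.524, -0.0, 0.0]
105 [ 14.  155.4] [-0.0, -57.2, 17.5] [-0.611, 0.0, 0.0]
```

Emit:
step_arm --pt "0 -10 0 -0.087 0 0 5" --pt "0 -19 1 -0.175 0 0 5" --pt "0 -28 3 -0.262 0 0 5" --pt "0 -36 6 -0.349 0 0 5" --pt "0 -44.5 9.5 -0.436 0 0 5" --pt "0 -52.5 14 -0.524 0 0 5" --pt "0 -60 19 -0.611 0 0 5" --pt "0 -60 19 -0.611 0 0 5"

```text
clock: 16.4
tcp_pos: [0.584, -0.0055, 0.1517]
orientation: [-2.783, -0.341, 0.054]
contact_force: [0.4, -1.4, 1.3]
grip_width: 0.0132
gripper_force: 50.4
```

```bash
python3 - <<'E'
from t import *
o=st(); face('side')
plan(rk([*tcp(90)[:1],-12,tcp(90)[1]]),G(90));plan(rk([tcp(105)[0],-12,tcp(105)[1]]),G(105))
E
```

```text
[-42.4 -12.2 151.7] [ 0.331  0.514 -0.337  1.763 -0.197  0.988 -1.182] [ 0.4 -1.4  1.3] [-0.36 -0.18 -0.15] 0.013167229253837353
side 1812 c [-23.3 -11.6 122.1] normal [0.943 0.009 0.333] tilt 70.6 res 1.72
trail [-41.9 -11.6 174.7] lead [ -5.7 -11.6  72.3]
[0.3, -35.1, 6.9] [-0.343, -0.001, 0.008] dist 36 deg 19.7
[0.5, -55.9, 15.5] [-0.605, -0.002, 0.007] dist 58 deg 34.7
```

Emit:
step_arm --pt "0 -8 0 -0.087 0 0 5" --pt "0 -17 2 -0.175 0 0 5" --pt "0 -26 4 -0.262 0 0 5" --pt "0 -35 7 -0.345 0 0 5" --pt "0 -42 9 -0.43 0 0 5" --pt "0 -49 12 -0.52 0 0 5" --pt "0 -56 15.5 -0.605 0 0 5" --pt "0 -56 15.5 -0.605 0 0 5"

```text
clock: 17.25
tcp_pos: [0.5703, 0.0502, 0.1536]
orientation: [2.859, 0.348, 0.042]
contact_force: [0.6, 0.2, 7.3]
grip_width: 0.0131
gripper_force: 51.3
```

```bash
python3 - <<'E'
from t import *
o=st(); rows([112,119,126,133,140,147,154],105)
E
```

```text
[ 14.9 -11.6 153.6] [-0.246  0.406 -0.127  1.895  0.395  0.917 -1.945] [0.6 0.2 7.3] [-0.18 -0.23 -0.07] 0.013064523564729365
112 [ 24.2 152.9] [-0.0, -10.5, -0.2] [-0.122, -0.0, -0.0]
119 [ 34.1 149.1] [-0.0, -21.0, 0.9] [-0.244, -0.0, -0.0]
126 [ 43.4 144.2] [0.0, -31.3, 3.2] [-0.367, -0.0, -0.0]
133 [ 52.  138.2] [-0.0, -41.2, 6.8] [-0.489, -0.0, -0.0]
140 [ 59.9 131.1] [0.0, -50.6, 11.5] [-0.611, -0.0, -0.0]
147 [ 66.8 123.2] [-0.0, -59.3, 17.4] [-0.733, -0.0, -0.0]
154 [ 72.7 114.5] [-0.0, -67.3, 24.3] [-0.855, 0.0, -0.0]
```

Emit:
step_arm --pt "0 -5 -1 -0.061 0 0 5" --pt "0 -10 -2 -0.122 0 0 5" --pt "0 -16 -2 -0.183 0 0 5" --pt "0 -21 -1 -0.244 0 0 5" --pt "0 -26 0 -0.305 0 0 5" --pt "0 -31 2 -0.367 0 0 5" --pt "0 -31 2 -0.367 0 0 5"

```text
clock: 17.95
tcp_pos: [0.5614, 0.0774, 0.1408]
orientation: [2.499, 0.302, 0.086]
contact_force: [-0.2, -0.1, -3.8]
grip_width: 0.0131
gripper_force: 50.1
```

```bash
python3 - <<'E'
from t import *
o=st(); print(o['orientation'],R.from_matrix(G(126)).as_rotvec())
E
```

```text
[ 43.3  -9.2 140.8] [-0.547  0.512 -0.041  1.903  0.691  1.091 -2.358] [-0.2 -0.1 -3.8] [ 1.19  0.27 -0.  ] 0.013130927574893021
[2.49897794 0.30194929 0.0863748 ] [2.49893778 0.29134712 0.09466442]
```

```bash
python3 - <<'E'
from t import *
rows([130,134,138,142,145],126); x,z=tcp(145); plan(rk([x,-10,z]),G(145))
E
```

```text
130 [ 48.4 140.9] [0.0, -6.0, -0.3] [-0.07, 0.0, 0.0]
134 [ 53.2 137.2] [0.0, -12.0, -0.1] [-0.14, 0.0, 0.0]
138 [ 57.7 133.2] [0.0, -18.0, 0.4] [-0.209, 0.0, -0.0]
142 [ 62. 129.] [0.0, -24.0, 1.4] [-0.279, 0.0, -0.0]
145 [ 64.9 125.6] [0.0, -28.4, 2.4] [-0.332, -0.0, 0.0]
[1.0, -26.4, -0.3] [-0.333, 0.002, 0.01] dist 26 deg 19.1
```

Emit:
step_arm --pt "0 -6 -1 -0.07 0 0 5" --pt "0 -12 -1 -0.14 0 0 5" --pt "0 -17 -1 -0.209 0 0 5" --pt "0 -22 0 -0.279 0 0 5" --pt "0 -26 0 -0.332 0 0 5" --pt "0 -26 0 -0.332 0 0 5"

```text
clock: 18.55
tcp_pos: [0.5572, 0.0969, 0.1263]
orientation: [2.17, 0.261, 0.126]
contact_force: [-0.1, -0.2, -4.3]
grip_width: 0.0133
gripper_force: 50.2
```

```bash
python3 - <<'E'
from t import *
o=st(); f=grab('side');g=grab('scene')
c=np.hstack([cv2.resize(f['image'][80:280,180:380],None,fx=2,fy=2),cv2.resize(g['image'][130:330,260:460],None,fx=2,fy=2)])
cv2.imwrite('pics/c5.png',c[:,:,::-1])
E
```

```text
[ 63.3  -9.6 126.3] [-0.743  0.687  0.022  1.862  0.832  1.299 -2.591] [-0.1 -0.2 -4.3] [1.6  0.39 0.02] 0.013343495857605149
```

View pics/c5.png

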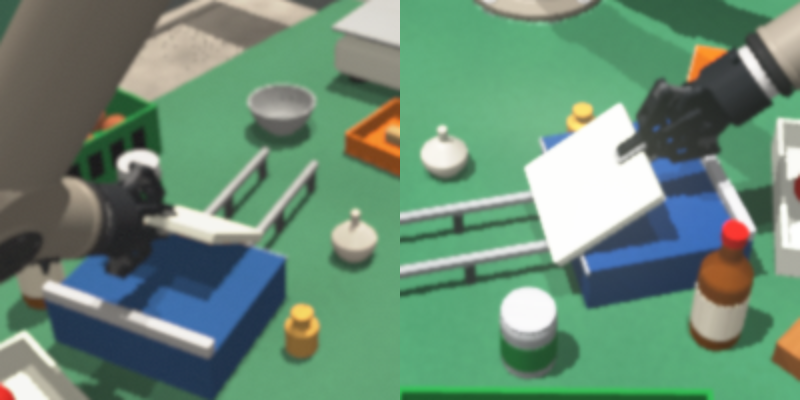

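The board is past upright: white side visible at (595,190) in the right crop, resting on the step corner at about 145°. Slide it up along its own plane so the leading edge clears the step corner, then lower it.

Emit:
step_arm --pt "0 0 -9 0 0 0 5" --pt "0 0 -18 0 0 0 5" --pt "0 0 -27 0 0 0 5" --pt "0 0 -36 0 0 0 5" --pt "0 -3 -34 0 0 0 5" --pt "0 -5 -33 0 0 0 5" --pt "0 -5 -33 0 0 0 5"

```text
clock: 19.35
tcp_pos: [0.5508, 0.1258, 0.1433]
orientation: [2.168, 0.259, 0.132]
contact_force: [-0.1, -0.5, -3.8]
grip_width: 0.0131
gripper_force: 50.1
```

```bash
cat >> t.py <<'E'
def white(n='scene'):
    f=grab(n);Q=torack(world(f));h=cv2.cvtColor(f['image'],cv2.COLOR_RGB2HSV).astype(int)
    m=(f['depth']>0)&(h[...,1]<60)&(h[...,2]>150)&(abs(Q[...,1])<105)&(Q[...,0]>-60)&(Q[...,0]<172)&(Q[...,2]>50)&(Q[...,2]<180)
    m=cv2.morphologyEx(m.astype(np.uint8),cv2.MORPH_OPEN,np.ones((5,5)))
    k,l,s,_=cv2.connectedComponentsWithStats(m);m=l==1+np.argmax(s[1:,4])
    p=Q[m];c=p.mean(0);u,s,v=np.linalg.svd(p-c,full_matrices=False);nn=v[2]*np.sign(v[2][2]);print(n,len(p),'c',np.round(c,1),'normal',np.round(nn,3),'res',round(s[2]/len(p)**.5,2))
    i=[p[:,0]<np.percentile(p[:,0],1)];print('low-x',p[i[0]].mean(0).round(1),cv2.minAreaRect(p[:,:2].astype(np.float32))); return f
E
python3 - <<'E'
from t import *
st(); white()
E
```

```text
[ 92.9 -10.  143.3] [-0.776  0.674  0.009  1.83   0.803  1.353 -2.585] [-0.1 -0.5 -3.8] [ 1.58  0.34 -0.  ] 0.013052497877605889
scene 3252 c [ 53.  -19.  123.6] normal [-0.6   -0.004  0.8  ] res 4.47
low-x [-2.3  6.1 71.4] ((57.225162506103516, -2.8929290771484375), (193.56752014160156, 157.7756805419922), 72.38058471679688)
```

Emit:
step_arm --pt "0 -6 0 -0.04 0 0 5" --pt "0 -12 1 -0.08 0 0 5" --pt "0 -17 1 -0.122 0 0 5" --pt "0 -17 1 -0.122 0 0 5" --pt "0 -17 1 -0.122 0 0 24" --pt "0 -17 1 -0.122 0 0 30" --pt "0 -17 1 -0.122 0 0 30"

```text
clock: 20.1
tcp_pos: [0.5493, 0.1344, 0.1301]
orientation: [2.048, 0.242, 0.146]
contact_force: [0.1, -1.2, -1.7]
grip_width: 0.0299
gripper_force: 0.7
```

```bash
python3 - <<'E'
from t import *
st(); white()
E
```

```text
[101.6 -10.5 130.1] [-0.832  0.763  0.032  1.802  0.832  1.425 -2.649] [ 0.1 -1.2 -1.7] [ 1.1   0.34 -0.05] 0.029854962170917574
scene 3075 c [ 62.8 -20.7 111.6] normal [-0.451 -0.007  0.892] res 3.84
low-x [  3.1 -23.1  79.9] ((71.24223327636719, 6.937812805175781), (138.04855346679688, 193.74778747558594), 0.15848563611507416)
```

Emit:
step_arm --pt "0 -6 3 0 0 0 30" --pt "0 -12 6 0 0 0 30" --pt "0 -18 10 0 0 0 30" --pt "0 -24 13 0 0 0 30" --pt "0 -24 13 0 0 0 30"

```text
clock: 20.65
tcp_pos: [0.5496, 0.1341, 0.1047]
orientation: [2.043, 0.241, 0.147]
contact_force: [-4.3, 0.8, 16.4]
grip_width: 0.0297
gripper_force: 0.7
```

```bash
python3 - <<'E'
from t import *
st(); white()
E
```

```text
[101.3 -10.7 104.7] [-0.832  0.807  0.031  1.799  0.838  1.402 -2.681] [-4.3  0.8 16.4] [-0.77  0.1  -0.44] 0.029694653668767466
scene 3138 c [ 58.9 -19.6  99.1] normal [-0.276 -0.001  0.961] res 4.97
low-x [ -4.4 -17.9  82.7] ((73.37936401367188, 7.0380096435546875), (157.88015747070312, 194.3109588623047), 0.22468215227127075)
```

Emit:
step_arm --pt "0 4 -3 0 0 0 40" --pt "0 2 -8 0 0 0 45" --pt "0 0 -16 0 0 0 45" --pt "0 -3 -25 0 0 0 45" --pt "0 -6 -34 0 0 0 45" --pt "0 -8 -42 0 0 0 45" --pt "0 -10 -50 0 0 0 45"

```text
clock: 21.4
tcp_pos: [0.5372, 0.1835, 0.1164]
orientation: [2.048, 0.245, 0.146]
contact_force: [0.8, 0.7, -0.1]
grip_width: 0.0448
gripper_force: 0.0
```

```bash
python3 - <<'E'
from t import *
st(); f=white();g=grab('side')
c=np.hstack([cv2.resize(g['image'][80:280,180:380],None,fx=2,fy=2),cv2.resize(f['image'][130:330,260:460],None,fx=2,fy=2)])
cv2.imwrite('pics/c6.png',c[:,:,::-1])
E
```

```text
[152.2 -10.1 116.4] [-0.88   0.809  0.009  1.738  0.79   1.472 -2.667] [ 0.8  0.7 -0.1] [0.93 0.22 0.  ] 0.04482820385824337
scene 3172 c [ 64.3 -19.1  82.6] normal [-0.018 -0.005  1.   ] res 3.91
low-x [-2.4  8.6 72.2] ((71.16560363769531, -5.449043273925781), (147.87716674804688, 168.1314239501953), 0.03734516724944115)
```

View pics/c6.png

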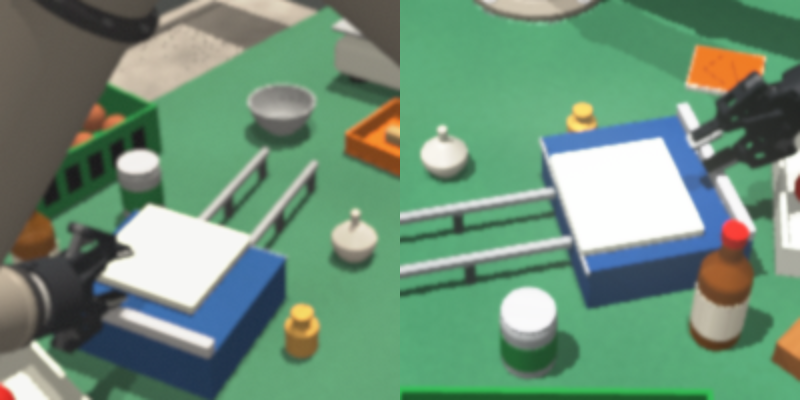

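The board lies flat, white side up, square on the deck at (625,195) in the right crop, with its near edge close to the step. Back away and measure.

Emit:
step_arm --pt "0 0 -40 0 0 0 45" --pt "0 10 -80 0 0 0 45" --pt "0 50 -105 0 0 0 45" --pt "0 90 -130 0 0 0 45" --pt "0 120 -140 0.2 0 0 45" --pt "0 130 -140 0.35 0 0 0" --pt "0 130 -140 0.5 0 0 0" --pt "0 130 -140 0.5 0 0 0"

```text
clock: 22.3
tcp_pos: [0.5248, 0.2407, 0.3005]
orientation: [2.55, 0.295, 0.095]
contact_force: [0.3, -0.7, 0.2]
grip_width: 0.0017
gripper_force: 0.0
```

```bash
python3 - <<'E'
from b import *
o=r.get_obs();print(torack(o['tcp_pos']),np.round(o['joints'],2))
for n in('scene','side','wrist'):
    f=grab(n);Q=torack(world(f));h=cv2.cvtColor(f['image'],cv2.COLOR_RGB2HSV).astype(int)
    near=(abs(Q[...,1])<140)&(Q[...,0]>-60)&(f['depth']>0)
    w=near&(h[...,1]<60)&(h[...,2]>120)&(Q[...,2]>76)&(Q[...,2]<95)&(Q[...,0]<168); print(n,w.sum())
    if w.sum()>500:
        print('board',flat(f,w,.083),np.median(Q[w][:,2]))
        b=near&(Q[...,0]<200)&(Q[...,2]>63)&((h[...,0]>100)&(h[...,0]<125)&(h[...,1]>120)|w)
        print('deck',flat(f,b,.069))
E
```

```text
[210.70128388 -11.09243565 300.47368968] [-0.75  0.4  -0.08  1.63  0.5   1.47 -2.31]
scene 3009
[ 66.8 -14.7] [156.4 141.4] 89.57
board [[-4.5, -92.30000305175781], [136.89999389648438, -93.4000015258789], [138.10000610351562, 63.0], [-3.299999952316284, 64.0999984741211]] 83.50909745078275
[86.6 -0.3] [176.  221.1] 0.45
deck [[-2.299999952316284, 109.5999984741211], [-0.6000000238418579, -111.5], [175.39999389648438, -110.19999694824219], [173.6999969482422, 111.0]]
side 2488
[ 73.7 -10.1] [153.8 146.5] 89.86
board [[0.20000000298023224, -86.80000305175781], [146.8000030517578, -87.19999694824219], [147.1999969482422, 66.69999694824219], [0.6000000238418579, 67.0]] 83.32517935999131
[74.   9.1] [222.4 180.8] 87.29
deck [[-21.5, -97.69999694824219], [159.10000610351562, -106.30000305175781], [169.60000610351562, 115.9000015258789], [-11.0, 124.4000015258789]]
wrist 8767
[ 71.2 -12.2] [148.5 140.5] 89.77
board [[0.6000000238418579, -86.0999984741211], [141.1999969482422, -86.69999694824219], [141.8000030517578, 61.79999923706055], [1.2000000476837158, 62.29999923706055]] 82.83467594218402
[80.4  2.4] [184. 218.] 0.3
deck [[-12.199999809265137, 110.9000015258789], [-11.100000381469727, -107.0999984741211], [172.89999389648438, -106.19999694824219], [171.8000030517578, 111.80000305175781]]
```

The centre is about 70 mm past the step, which is borderline. I'll nudge it about 15 mm further onto the deck.

```bash
python3 - <<'E'
from b import *
plan(rk([-50,-12,200]),G(90)); print(R.from_matrix(G(90).T@down(103.3)).as_rotvec())
E
```

```text
[1.8, 165.6, 225.7] [0.585, 0.001, 0.004] dist 280 deg 33.5
[-4.80917673e-17 -4.80917673e-17 -1.57079633e+00]
```

Emit:
step_arm --pt "2 166 226 0.585 0 0 25" --pt "2 166 226 0.585 0 0 25" --pt "2 166 226 0.585 0 0 25" --pt "2 166 226 0.585 0 0 25" --pt "2 166 226 0.585 0 0 25" --pt "2 166 226 0.585 0 0 25" --pt "2 166 226 0.585 0 0 25" --pt "2 166 226 0.585 0 0 25"

```text
clock: 23.25
tcp_pos: [0.5853, -0.0108, 0.1969]
orientation: [-3.116, -0.373, 0.012]
contact_force: [0.5, 0.9, 0.1]
grip_width: 0.0249
gripper_force: 0.0
```

Emit:
step_arm --pt "0 0 0 0 0 -1.571 25" --pt "0 0 0 0 0 -1.571 25" --pt "0 0 0 0 0 -1.571 25" --pt "0 0 0 0 0 -1.571 25" --pt "0 0 0 0 0 -1.571 25" --pt "0 0 0 0 0 -1.571 25" --pt "0 0 0 0 0 -1.571 25" --pt "0 0 0 0 0 -1.571 25"

```text
clock: 24.05
tcp_pos: [0.5861, -0.0082, 0.199]
orientation: [-2.349, -2.079, 0.001]
contact_force: [-0.6, 0.1, 0.2]
grip_width: 0.0248
gripper_force: 0.0
```

```bash
python3 - <<'E'
from b import *
o=r.get_obs();print(torack(o['tcp_pos']),np.round(o['joints'],2))
plan(rk([-50,-12,200]),down(103.3))
E
```

```text
[-45.5410821  -13.49437573 199.00589381] [ 0.12  0.38 -0.27  1.79  0.11  0.99 -0.31]
[-4.7, 0.1, -1.0] [-0.003, -0.003, -0.354] dist 5 deg 20.3
```

Emit:
step_arm --pt "-4 0 0 0 0 -0.354 25" --pt "-4 0 0 0 0 -0.354 25" --pt "-4 0 0 0 0 -0.354 25" --pt "-4 0 45 0 0 -0.354 25" --pt "-4 0 90 0 0 -0.354 25" --pt "-4 0 115 0 0 -0.354 25" --pt "-4 0 125 0 0 -0.354 25" --pt "-4 0 125 0 0 -0.354 25"

```text
clock: 24.85
tcp_pos: [0.5849, -0.0131, 0.0733]
orientation: [-1.956, -2.451, 0.001]
contact_force: [-0.2, -0.1, 0.3]
grip_width: 0.0249
gripper_force: 0.0
```

```bash
python3 - <<'E'
from b import *
o=r.get_obs();print(torack(o['tcp_pos']),np.round(o['joints'],2),o['contact_force'])
plan(rk([4,-12,74.5]),down(103.3))
E
```

```text
[-50.12368499 -11.22500369  73.34155644] [ 0.15  0.54 -0.3   1.88  0.22  0.75 -0.05] [-0.17852665 -0.13449825  0.25061332]
[54.1, 0.3, -0.9] [-0.004, -0.004, -0.008] dist 54 deg 0.6
```

Emit:
step_arm --pt "15 0 -1 0 0 -0.01 25" --pt "28 0 -1 0 0 -0.01 25" --pt "36 0 -1 0 0 -0.01 25" --pt "41 0 -1 0 0 -0.01 25" --pt "45 0 -1 0 0 -0.01 25" --pt "49 0 -1 0 0 -0.01 25" --pt "52 0 -1 0 0 -0.01 25" --pt "54 0 -1 0 0 -0.01 25"

```text
clock: 25.65
tcp_pos: [0.5744, 0.0366, 0.076]
orientation: [-1.952, -2.459, -0.002]
contact_force: [1.0, -4.0, 2.2]
grip_width: 0.0249
gripper_force: 2.2
```

Emit:
step_arm --pt "0 0 0 0 0 0 25" --pt "-25 0 0 0 0 0 25" --pt "-45 0 -30 0 0 0 25" --pt "-50 0 -80 0 0 0 25" --pt "-50 0 -130 0 0 0 25" --pt "-80 0 -150 0 0 0 25" --pt "-130 0 -150 0 0 0 25" --pt "-130 0 -150 0 0 0 25"

```text
clock: 26.45
tcp_pos: [0.6043, -0.0974, 0.2255]
orientation: [-1.963, -2.453, 0.002]
contact_force: [-0.9, -0.7, -0.2]
grip_width: 0.0248
gripper_force: 0.0
```

```bash
python3 - <<'E'
from b import *
o=r.get_obs();print(torack(o['tcp_pos']),o['contact_force'],np.abs(o['qvel']).max())
for n in('scene','side'):
    f=grab(n);Q=torack(world(f));h=cv2.cvtColor(f['image'],cv2.COLOR_RGB2HSV).astype(int)
    w=(abs(Q[...,1])<140)&(Q[...,0]>-60)&(f['depth']>0)&(h[...,1]<60)&(h[...,2]>120)&(Q[...,2]>76)&(Q[...,2]<95)&(Q[...,0]<168); print(n,'board',flat(f,w,.083))
    save(f,n+'_end.png')
E
```

```text
[-136.62118239  -10.70284756  225.54497738] [-0.93418108 -0.73470899 -0.23830744] 0.06628104925968015
[ 79.9 -14.1] [155.4 141.4] 89.74
scene board [[8.800000190734863, -91.4000015258789], [150.1999969482422, -92.0999984741211], [150.89999389648438, 63.29999923706055], [9.5, 63.900001525878906]]
[86.7 -9.6] [153.6 146.3] 89.85
side board [[13.300000190734863, -86.19999694824219], [159.6999969482422, -86.5999984741211], [160.10000610351562, 67.0], [13.699999809265137, 67.4000015258789]]
```

View pics/scene_end.png

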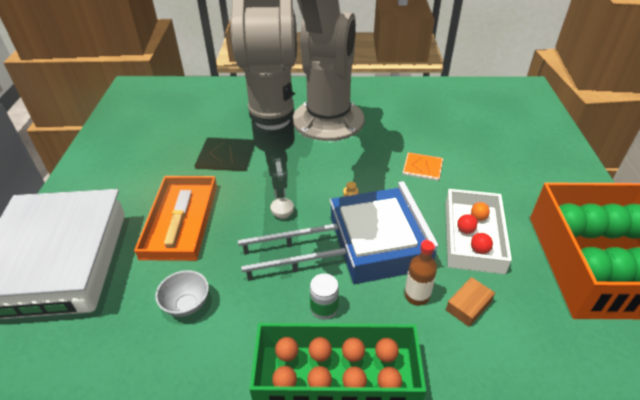

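The board is flat, white side up, on the deck at (377,225), with its centre about 83 mm past the step. The knife is in the tray at (178,218), and the bystanders are where they were. The arm is clear, so I hand in.

```bash
python3 -c "
from bench import r
print(r.hand_in())"
```

```text
the job is handed in; nothing more can be done
None
```

The job is handed in; no verdict came back. The knife lies in the orange tray, and the board is white side up on the deck, in line with it, its centre about 83 mm past the step and nothing overhanging by my last camera measurement.

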